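# Make up the grind-check and viscosity kits in a paint lab

## Robot

A 7-joint arm with a two-finger parallel gripper is mounted at the origin on the work surface. World frame = base frame: x ahead of the robot, y to its left, z up, the work surface at z = 0. Lengths are in m, angles in degrees, forces in N, time in s.
With the tool pointing down it reaches from about 0.35 to 0.9 m from the base axis. Payload 7.2 kg.
Tool frame: the origin (TCP) lies on the mounting face of the last link; the fingertips stand 173 mm ahead of it and the grasp point (between the pads) lies 155 mm ahead of it; z points along the fingers, y is the line along which they close (so a half turn about z gives the same grasp; the last joint's range is limited). The gripper opens to 85 mm and grips with 20 to 120 N. Pads are 22 mm wide; open, the fingers measure 114 mm over their backs; the gripper's body (76 mm by 85 mm) begins 54 mm behind the grasp point. The pads swing forward as they close: fully open they stand 13 mm farther back than shut.
Start: joints at [71.723, 23.554, -0.728, 91.456, 0.321, 64.991, -4.71], TCP at [0.155, -0.605, 0.405] pointing down, gripper open.
Joint ranges: [-169.25, 169.25], [-16.82, 113.86], [-84.01, 82.57], [7.8, 145.47], [-59.2, 239.2], [7.22, 106.19], [-163.78, 163.78]. Speed limits (degrees/s): [136.94, 136.94, 172.46, 172.46, 180, 180, 180].

## Interface

Orientations are given as [roll, pitch, yaw] about the fixed x, y, z axes, in that order (R = Rz(yaw) Ry(pitch) Rx(roll)).
In Python, from station import ctrl, cams gives the robot as it stands. The module is installed in compiled form; this text tells all that it offers.
- The arm moves only by the shell command python3 -m creep 'ROWS' [FORCE]. ROWS is text: rows parted by semicolons, each of 7 numbers parted by spaces: the turn, a rotation vector about the tool's x, y, z normalised to -1 to 1, where 1 is 4 degrees, then the shift along the tool's x, y, z normalised to -1 to 1, where 1 is 0.04 m, then the opening, from -1 (shut) to 1 (fully open). A call has 1 to 12 rows; each row shifts and turns the commanded pose from where the row before left it, along the tool's axes as they then stand; what a row does not reach is not made up. A row lasts 1/12 s, in which the tool goes at most 41.7 mm and 7.16 degrees, less where a joint would pass 70% of its speed; a pose out of reach is approached as far as the arm can. A call with a number of a shift or a turn outside -1 to 1 is refused whole. A call with a gripper value outside its range is refused whole. The fingers move at their own pace and stop on an object; FORCE is the grip in N (left out, the last holds). Time passes only in rows, so rows that do not move let the fingers close. It gives the time, the measured TCP pose, the force, the opening and the grip force at its end, in the units of the state.
- ctrl.get_state(): the state, without advancing time (a new reading comes with each control period).
- cams.camera(name): name is "side" or "top" or "wrist"; returns a dict with "img" (480x640x3 uint8, blue, green, red), "camera_matrix" (3x3 intrinsics, pixels), "origin" and "attitude" of the camera in the world; the wrist camera has in their place "T_tool_cam" (4x4, takes a point from camera to tool coordinates, whose origin is the TCP and whose axes are the flange's). Camera axes: x right, y down, z forward; pixel columns grow to the right and rows downward; lengths in m; the calibration is good to about 2 mm. A picture is of the moment at which its call begins: read the wrist's pose just before it. There is no depth.
- ctrl.hand_in(): hands the job in; it is judged then, once.
The state is a dict: "clock": time; "joints": joint angles; "joint_vel": joint speeds; "effort": joint torques, N m; "eef_pos": TCP position; "orientation": TCP orientation; "force": force on the tool from outside, world axes, zero at the start; "moment": the same for the moment, N m; "grip_width": finger opening in m; "grip_force": force on a finger pad.
Only numpy, scipy, OpenCV 4.12 (cv2) and the standard library are available. Lean on these libraries where they do the work, as an engineer would, in place of code of your own. Each camera call takes 0.05 s, during which the arm holds its last target. There are 200 camera calls.

## Task

Make up the two paint-test kits. Grind check, in the three-bay tray: the grind gauge lying flat in the long bay, its scraper lying flat lengthwise in the larger of the two short bays, and the small white sample jar in the remaining bay; viscosity check, in the two-bay tray: the flow cup, still mouth down, in the larger bay and the tall steel sample tin in the smaller one. Keep the jar and tin upright all the way, everything flat on its bay's floor and let go at the end, and leave the wash bottle, paint can and film applicator where they are.

Things in the scene. Friction and masses are not known exactly. Their poses are not given: they have to be found in the camera images.
- tray3: Three-bay kit tray, fixed: white ribs, black floor; 142 (x) by 186 (y) mm. Origin: centre of underside, on the bench, z up. Floor at z 4 mm, ribs (4 mm thick) to 10 mm. Long gauge bay: centre (-35, 0) mm, clear 64 (x) by 178 (y), with 60 mm finger notches at mid-length of both long walls. Scraper bay: centre (34, -37), clear 66 by 104. Jar bay: centre (34, 54), clear 66 by 70.
- tray2: Two-bay kit tray, fixed, same make; 106 (x) by 186 (y) mm. Origin: centre of underside, on the bench, z up. Floor at z 4 mm, ribs (4 mm thick) to 10 mm. Larger cup bay: centre (0, -40) mm, clear 98 by 98. Smaller tin bay: centre (0, 51), clear 80 (x) by 76 (y).
- gauge: Fineness-of-grind gauge: plain steel block 150 x 40 x 14 mm (its x, y, z) lying flat, with two long dark shallow channels and rows of tick marks on top; about 0.6 kg. Origin: centre of the underside, z up. Grip it across its 40 mm width at mid-length. It fits its bay either way round.
- scraper: Gauge scraper lying flat, 0.12 kg: steel blade 80 x 40 mm (its x, y), 5 mm thick, with a black grip bar on top, 72 mm long (x), 14 mm wide (y), from 5 to 22 mm above the underside. Origin: centre of the underside, z up. Grip it across the 14 mm bar. Fits its bay either way round.
- jar: Small sample jar: white plastic screw-lid jar, 46 mm across, 52 mm tall, closed and full, upright; 0.09 kg. Origin: centre of the underside, z up.
- flow_cup: Flow cup (viscosity cup), bare aluminium, standing mouth down: flange 74 mm across and 6 mm thick on the bench, round body 52 mm across from 9 to 46 mm height, then a cone to a 16 mm nozzle whose tip is at 74 mm; 0.2 kg. It stays mouth down. Origin: centre of the underside (the mouth), z up. Grip the round body.
- tin: Tall sample tin: plain bright steel lever-lid tin, body 54 mm across (56 mm at the end rims), 95 mm tall, closed and full, upright; 0.3 kg. Origin: centre of the underside, z up.
- wash_bottle: Bystander: white squeeze bottle with blue cap and bent spout, 68 mm across, 212 mm tall. Origin: centre of the underside. Leave it alone.
- paint_can: Bystander: paint can with paper label, 108 mm across, 122 mm tall. Origin: centre of the underside. Leave it alone.
- applicator: Bystander: steel film applicator, a small bridge-shaped block 30 x 75 x 30 mm (its x, y, z). Origin: centre of the underside. Not part of either kit: leave it alone.
Not all that is in view belongs to the job. Leave any orange or red look-alike of the tray2 alone.

How it is judged (in metres and radians):
At the end, for the whole second after the job is handed in: Gauge, scraper, jar in their bays of the three-bay tray, cup and tin in theirs of the two-bay tray: each flat on the bay floor (within 2.5 mm, 0.06 rad), centred within 12 to 16 mm (all the ribs allow), gauge and scraper lengthwise (0.25, 0.45 rad), at rest (x of gauge in the frame of tray3 between -0.049 and -0.021 m and y of gauge in the frame of tray3 between -0.016 and 0.016 m and z of each of gauge, scraper, jar in the frame of tray3 below 0.0065 m and angle between each of gauge, scraper, jar, flow_cup, tin's own z axis and vertical below 0.06 rad and linear speed of each of gauge, scraper, jar, flow_cup, tin below 0.02 m/s and angular speed of each of gauge, scraper, jar, flow_cup, tin below 0.2 rad/s and angle between the x axis of gauge and the y axis of tray3, either way round below 0.25 rad and x of scraper in the frame of tray3 between 0.019 and 0.049 m and y of scraper in the frame of tray3 between -0.051 and -0.023 m and angle between the x axis of scraper and the y axis of tray3, either way round below 0.45 rad and x of jar in the frame of tray3 between 0.021 and 0.047 m and y of jar in the frame of tray3 between 0.04 and 0.068 m and x of flow_cup in the frame of tray2 between -0.014 and 0.014 m and y of flow_cup in the frame of tray2 between -0.054 and -0.026 m and z of each of flow_cup, tin in the frame of tray2 below 0.0065 m and x of tin in the frame of tray2 between -0.014 and 0.014 m and y of tin in the frame of tray2 between 0.039 and 0.063 m); the robot touches nothing.
It fails at once if a bystander (wash bottle) is pushed more than 15 mm or knocked over (distance of wash_bottle from where it was at the start of the episode above 0.015 m or angle between wash_bottle's own z axis and vertical above 0.3 rad).
It fails at once if a bystander (paint can) is pushed more than 15 mm or knocked over (distance of paint_can from where it was at the start of the episode above 0.015 m or angle between paint_can's own z axis and vertical above 0.3 rad).
It fails at once if a bystander (applicator) is pushed more than 15 mm or knocked over (distance of applicator from where it was at the start of the episode above 0.015 m or angle between applicator's own z axis and vertical above 0.3 rad).
It fails at once if the sample jar is tipped more than 0.6 rad from upright (angle between jar's own z axis and vertical above 0.6 rad).
It fails at once if the sample tin is tipped more than 0.6 rad from upright (angle between tin's own z axis and vertical above 0.6 rad).
It also fails if it takes over 120 s, if anything falls off the work surface, if the arm or the gripper's body presses on something with over 40 N, if the wrist force passes 120 N, or if a joint passes its speed limit or range.

## Working session

There is one attempt and no reset: what is moved stays moved. The work goes in short steps, Python scripts to look and compute and a shell command to move; the robot and the scene stay as the last step left them, time stands still between calls to the robot, and variables do not carry over. Pictures are saved under pics/ and viewed, at most 14 in all, crops included, and the job is handed in when it is done.

```bash
mkdir -p pics
cat > h.py <<'E'
import numpy as np, cv2
from scipy.spatial.transform import Rotation as R
from station import ctrl, cams
def shot(n,save=None):
    s=ctrl.get_state(); c=cams.camera(n)
    if save: cv2.imwrite('pics/'+save,c['img'])
    return s,c
E
python3 - <<'E'
from h import *
s=ctrl.get_state();print(s)
for n in('top','side','wrist'):
    s,c=shot(n,n+'0.png');print({k:v for k,v in c.items() if k!='img'})
E
```

```text
{'clock': 0.0, 'joints': array([71.72023056, 23.60172454, -0.72804557, 91.50473371,  0.32203106,
       64.98894348, -4.70957876]), 'joint_vel': array([-0.01459581,  0.03568744, -0.05465005,  0.06785946, -0.05869968,
       -0.00417846,  0.03715884]), 'effort': array([-1.10697165e-03, -6.00628781e+01,  6.81523271e-01, -2.99410844e+01,
        1.36798230e-02,  1.05793579e-02,  1.84669040e-05]), 'eef_pos': array([ 0.15505775, -0.60524016,  0.4038294 ]), 'orientation': array([-1.79906968e+02,  7.78933727e-03,  1.43739767e+01]), 'force': array([-0.39580181,  0.21935772,  0.80367244]), 'moment': array([-0.02930509, -0.0395968 , -0.02862997]), 'grip_force': 0.0, 'grip_width': 0.08561682558620107}
{'camera_matrix': array([[515.02171236,   0.        , 319.66582078],
       [  0.        , 515.02171236, 246.70725317],
       [  0.        ,   0.        ,   1.        ]]), 'origin': array([ 0.30140643, -0.09162026,  1.22915443]), 'attitude': array([-169.02363075,    0.47338805,  -89.77214793])}
{'camera_matrix': array([[443.83194587,   0.        , 318.36960361],
       [  0.        , 443.83194587, 235.491018  ],
       [  0.        ,   0.        ,   1.        ]]), 'origin': array([0.10468156, 0.57955035, 0.83762876]), 'attitude': array([-136.13565532,    0.8355911 , -148.54489586])}
{'camera_matrix': array([[429.92897561,   0.        , 326.24260353],
       [  0.        , 429.92897561, 245.89898012],
       [  0.        ,   0.        ,   1.        ]]), 'T_tool_cam': array([[-9.15490316e-04, -9.54588059e-01, -2.97927508e-01,
         7.73721296e-02],
       [ 9.99999576e-01, -8.42970400e-04, -3.71904061e-04,
        -4.43528454e-05],
       [ 1.03871105e-04, -2.97927722e-01,  9.54588425e-01,
         3.07104373e-02],
       [ 0.00000000e+00,  0.00000000e+00,  0.00000000e+00,
         1.00000000e+00]])}
```

View pics/top0.png

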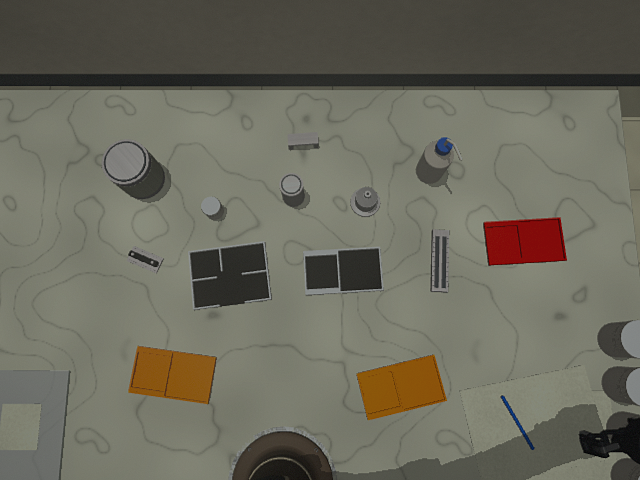

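View pics/side0.png

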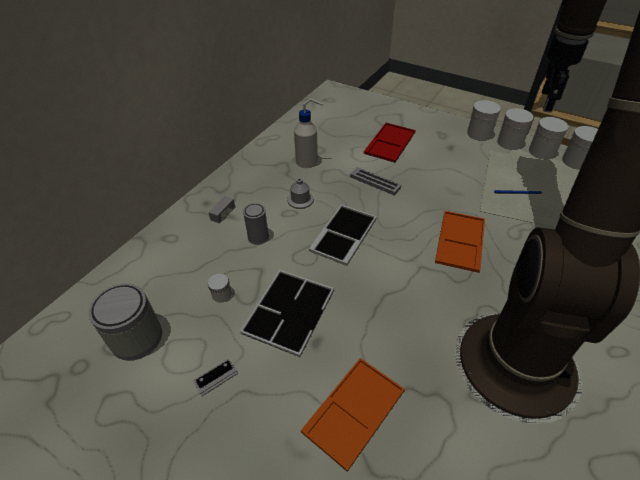

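The top view (up = +x, left = +y) shows:
- **Trays:** tray3 at (230,275) and white tray2 at (343,271).
- **Kit items:** gauge (440,260), scraper (145,259), jar (211,208), tin (292,190) and flow cup (366,200).
- **Bystanders:** paint can (130,165), applicator (304,141) and wash bottle (435,160).

The tray2 look-alikes are orange at (173,375) and (400,386), and red at (525,241). The white one at (343,271) fits. The side view agrees.

```bash
cat >> h.py <<'E'
def cam(c,s=None):
    K=c['camera_matrix']
    if 'origin' in c: return K,R.from_euler('xyz',c['attitude'],degrees=True).as_matrix(),np.array(c['origin'])
    Rt=R.from_euler('xyz',s['orientation'],degrees=True).as_matrix();T=c['T_tool_cam']
    return K,Rt@T[:3,:3],Rt@T[:3,3]+s['eef_pos']
def rays(P,uv):
    K,Rm,o=P; uv=np.atleast_2d(uv).astype(float)
    d=np.c_[uv,np.ones(len(uv))]@np.linalg.inv(K).T@Rm.T
    return o,d/np.linalg.norm(d,axis=1)[:,None]
def plane(P,uv,z):
    o,d=rays(P,uv); return o+d*((z-o[2])/d[:,2])[:,None]
def tri(Ps,uvs):
    A=0;b=0;L=[]
    for P,uv in zip(Ps,uvs):
        o,d=rays(P,uv);M=np.eye(3)-np.outer(d[0],d[0]);A=A+M;b=b+M@o;L.append((M,o))
    x=np.linalg.solve(A,b); return x,[float(np.linalg.norm(M@(x-o))) for M,o in L]
def proj(P,X):
    K,Rm,o=P; p=(np.atleast_2d(X)-o)@Rm@K.T; return p[:,:2]/p[:,2:]
E
python3 - <<'E'
from h import *
t=cv2.imread('pics/top0.png');s=cv2.imread('pics/side0.png')
a=cv2.resize(t[130:310,110:310],None,fx=4,fy=4*.8,interpolation=cv2.INTER_CUBIC)
a=cv2.resize(t[175:310,275:460],None,fx=4,fy=4,interpolation=cv2.INTER_CUBIC)
b=cv2.resize(t[185:310,120:280],None,fx=4,fy=4,interpolation=cv2.INTER_CUBIC)
cv2.imwrite('pics/ct1.png',a);cv2.imwrite('pics/ct2.png',b)
for n,im in(('top',t),('side',s)):
    g=cv2.cvtColor(im,cv2.COLOR_BGR2GRAY); print(n, g[330,300] if n=='top' else g[300,180])
    for nm,m in(('dark',(g<55)),('bright',(g>165))):
        k,l,st,ce=cv2.connectedComponentsWithStats(m.astype(np.uint8))
        for i in range(1,k):
            if 25<st[i,4]<6000 and st[i,1]>90: 
                r=cv2.minAreaRect(np.argwhere(l==i)[:,::-1].astype(np.float32))
                print(nm,st[i],ce[i].round(1),np.round(np.r_[r[1],r[2]],1))
E
```

```text
top 125
dark [118 145  28  37  69] [136.4 168.2] [16.8 39.8 28.5]
dark [435 144  16  11  75] [442.3 150.1] [14.9  9.7  5.2]
dark [117 153  48  46 381] [148.3 177.3] [33.9 45.3 45. ]
dark [ 484  218   83   48 3316] [524.3 241.5] [42.8 80.  86.4]
dark [436 237   3  33  36] [437.8 252.4] [32.   2.  88.2]
dark [442 237   4  51  85] [444.2 264. ] [ 2.8 50.   1.1]
dark [ 191  244   78   63 3830] [229.2 275.9] [56.7 74.5 82.9]
dark [ 339  249   43   42 1572] [359.5 269.6] [39.3 40.5 86.6]
dark [129 251  29  16 148] [143.3 258.6] [30.1  5.5 22.8]
dark [306 255  32  34 981] [321.5 271.8] [31.9 30.8 86.6]
dark [501 396  34  54 159] [518.6 424.5] [61.9  3.9 59. ]
dark [ 579  415   61   50 1657] [613.8 440.4] [49. 60. 90.]
dark [ 233  432  100   48 2311] [287.7 463.7] [47. 99. 90.]
dark [628 465  11  15  40] [632.5 471.7] [ 4.7 16.1 33.7]
side 109
dark [ 0 95 20 13 58] [  8.7 101.6] [21.  8. 21.]
dark [468 108  12  29 104] [472.1 120.7] [ 7.  28.1 14. ]
dark [299 110  12  13 135] [304.5 116. ] [12. 11. 90.]
dark [  0 113  13  10  56] [  6.3 116.9] [ 9.4 10.5 56.3]
dark [498 116  13  29 131] [503
[... 1023 characters left out ...]
[446 212  38   9  68] [465.1 216.1] [37.9  1.8 11.3]
dark [315 232  40  28 643] [334.5 245.1] [33.9 22.  21. ]
dark [445 239  32   8  59] [460.7 242.5] [31.8  1.7 12.1]
dark [435 260  45  13 127] [457.3 266.1] [45.1  2.9 12.9]
dark [ 244  273   86   79 3797] [288.4 311.6] [66.9 70.1 21.5]
dark [221 282  13  18  93] [227.6 291.1] [15.  10.5 65.6]
dark [ 92 285  51  41 210] [118.9 308.6] [35.6 53.7 65.2]
dark [  94  297   69   63 1987] [135.6 335.4] [51.2 63.3 61.7]
dark [196 361  37  27 375] [213.7 374. ] [10.1 39.3 58.4]
dark [331 360  71  37 137] [365.4 376.9] [33.  70.3 84.2]
dark [308 402  60  32 103] [336.3 416.1] [28.9 59.3 85.2]
dark [301 431  48  40  77] [325.4 451.9] [60.4  2.4 39.3]
```

View pics/ct1.png

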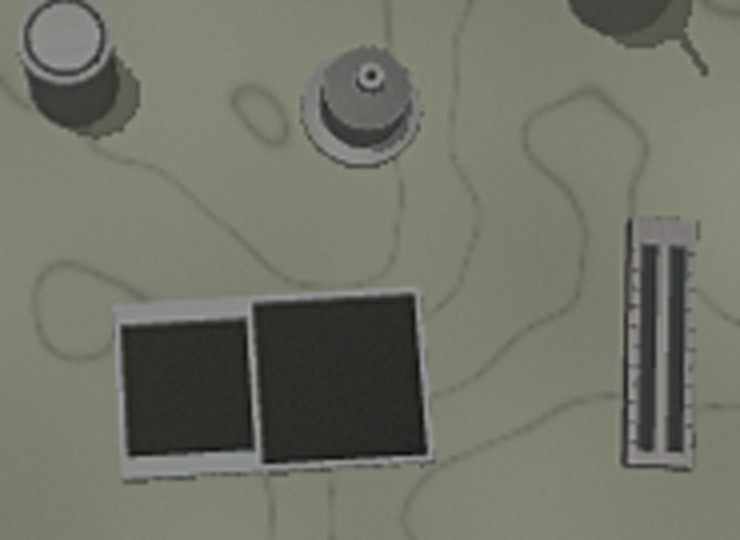

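View pics/ct2.png

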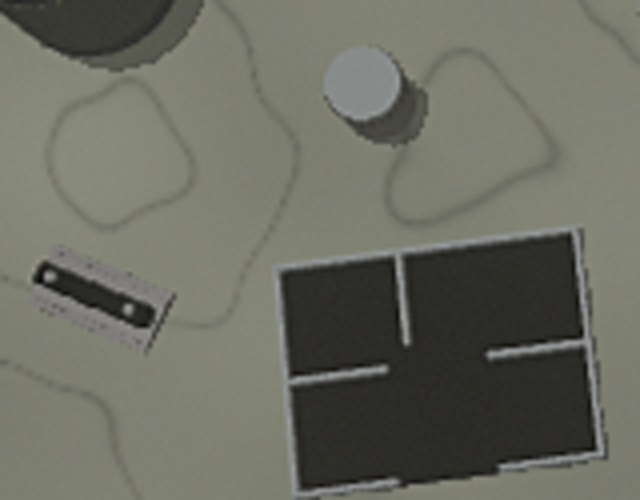

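Crop 1 (offset (275,175), ×4):
- tray2 rib corners at about (113,306), (418,289), (434,460), (123,481)
- cup nozzle (371,76) and tin lid (64,36)
- gauge top face from (633,219) to (692,466)

Crop 2 (offset (120,185), ×4):
- tray3 corners (276,268), (579,229), (606,457), (296,495), with the long bay on the near side and the jar bay top-left
- jar lid (362,84)
- scraper bar screws (49,276) and (128,310)

Next I need the same points in the side view.

Run:
```python
from h import *
s=cv2.imread('pics/side0.png')
cv2.imwrite('pics/cs1.png',cv2.resize(s[155:275,235:415],None,fx=4,fy=4,interpolation=cv2.INTER_CUBIC))
cv2.imwrite('pics/cs2.png',cv2.resize(s[260:400,185:345],None,fx=4,fy=4,interpolation=cv2.INTER_CUBIC))
```

```text
(no output)
```

View pics/cs1.png

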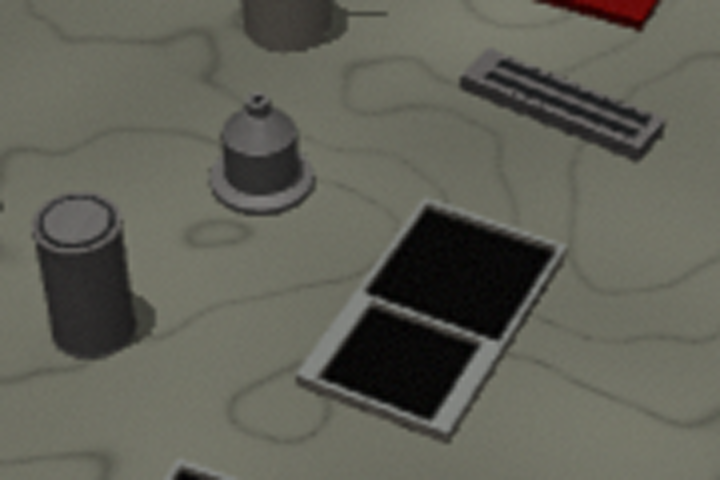

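View pics/cs2.png

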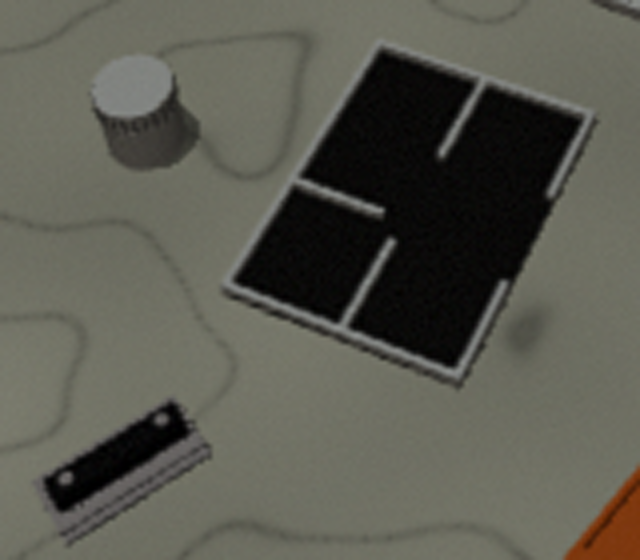

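Side crop 1 (offset (235,155)) shows the tray2 corners (427,202), (566,246), (447,434), (300,379), the cup tip (259,100), the tin lid (78,221) and the gauge top. Side crop 2 (offset (185,260)) shows the tray3 corners (380,42), (593,116), (460,378), (226,288), the jar lid (134,84) and the scraper screws (162,419), (66,478). Triangulating:

```bash
cat > tri.py <<'E'
from h import *
PT=cam(cams.camera('top'));PS=cam(cams.camera('side'))
c1=lambda p:np.array(p)/4+[275,175]-.375
c2=lambda p:np.array(p)/4+[120,185]-.375
s1=lambda p:np.array(p)/4+[235,155]-.375
s2=lambda p:np.array(p)/4+[185,260]-.375
T={}
def t(n,a,b): T[n],e=tri([PT,PS],[a,b]); print(n,T[n].round(4),np.round(e,4))
for n,a,b in(('t2++',(113,306),(300,379)),('t2+-',(418,289),(427,202)),('t2--',(434,460),(566,246)),('t2-+',(123,481),(447,434)),
 ('g++',(635,219),(463,76)),('g+-',(697,222),(490,50)),('g--',(690,466),(662,122)),('g-+',(628,460),(637,148)),('tin',(64,36),(78,221)),('cup',(371,76),(259,100))): t(n,c1(a),s1(b))
for n,a,b in(('t3++',(276,268),(226,288)),('t3+-',(579,229),(380,42)),('t3--',(606,457),(593,116)),('t3-+',(296,495),(460,378)),
 ('sc+',(49,276),(66,478)),('sc-',(128,310),(162,419)),('jar',(362,84),(134,84))): t(n,c2(a),s2(b))
for k in('t2','t3','g'):
    q=[T[k+x] for x in('++','+-','--','-+')]; c=np.mean(q,0)
    ex=q[0]+q[1]-q[2]-q[3]; ey=q[0]+q[3]-q[1]-q[2]
    print(k,c.round(4),'size',(np.linalg.norm(ex)/2).round(4),(np.linalg.norm(ey)/2).round(4),'yaw x,y',np.degrees([np.arctan2(ex[1],ex[0]),np.arctan2(-ey[0],ey[1])]).round(1))
c=(T['sc+']+T['sc-'])/2;d=T['sc+']-T['sc-'];print('scraper',c.round(4),np.linalg.norm(d).round(4),np.degrees(np.arctan2(d[1],d[0])).round(1))
E
python3 tri.py
```

```text
t2++ [ 0.5257 -0.0407  0.009 ] [0.0014 0.0014]
t2+- [ 0.5369 -0.2241  0.0103] [0.0009 0.0009]
t2-- [ 0.4337 -0.2314  0.0123] [0.0006 0.0006]
t2-+ [ 0.4218 -0.0471  0.0112] [0.0004 0.0004]
g++ [ 0.5799 -0.3553  0.0138] [0.0005 0.0005]
g+- [ 0.5776 -0.3926  0.0142] [0.001 0.001]
g-- [ 0.431 -0.382  0.013] [0.0001 0.0001]
g-+ [ 0.4342 -0.3455  0.0141] [0.0003 0.0003]
tin [ 0.6668 -0.0147  0.0985] [0.001 0.001]
cup [ 0.6505 -0.1918  0.0762] [0.0005 0.0005]
t3++ [0.5248 0.2356 0.0085] [0.0006 0.0006]
t3+- [0.5498 0.0533 0.0097] [0.0004 0.0004]
t3-- [0.4124 0.0342 0.0077] [0.0005 0.0005]
t3-+ [0.3878 0.2161 0.0096] [0.0011 0.0011]
sc+ [0.5167 0.3664 0.0251] [0.0004 0.0004]
sc- [0.4965 0.318  0.0251] [0.0002 0.0002]
jar [0.6269 0.178  0.0555] [0.0003 0.0003]
t2 [ 0.4795 -0.1358  0.0107] size 0.1038 0.1842 yaw x,y [3.8 3.6]
t3 [0.4687 0.1348 0.0089] size 0.1385 0.1838 yaw x,y [8.  7.8]
g [ 0.5057 -0.3688  0.0138] size 0.1465 0.037 yaw x,y [-4.  -4.2]
scraper [0.5066 0.3422 0.0251] 0.0525 67.4
```

The heights agree with the text to 1–3 mm and the sizes to 1–4 mm, so I'll act on these. Next is a small delta calculator.

```bash
cat > go.py <<'E'
import sys; from h import *
x,y,z,w=map(float,sys.argv[1:]); s=ctrl.get_state(); p=s['eef_pos'];o=s['orientation']
dw=(w-o[2]+180)%360-180
Rw=R.from_euler('xyz',[180,0,w],degrees=True)
Rc=R.from_euler('xyz',o,degrees=True)
d=np.array([x,y,z])-p
print('pos',p.round(4),o.round(1),'F',s['force'].round(1),'w',round(s['grip_width'],4),'gf',round(s['grip_force'],1),'t',round(s['clock'],1))
print('turn units xyz',(Rc.inv()*Rw).as_rotvec(degrees=True).round(2)/4,'shift units in final yaw',(Rw.inv().apply(d)/.04).round(2),'in current',(Rc.inv().apply(d)/.04).round(2))
E
python3 go.py .5057 -.3688 .30 -4.1
```

```text
pos [ 0.1551 -0.6054  0.4043] [-180.     0.    14.4] F [-0.   0.2  0.1] w 0.0857 gf 0.0 t 0.2
turn units xyz [-1.0000e-02  2.5000e-03  4.6175e+00] shift units in final yaw [ 8.32 -6.53  2.61] in current [ 9.96 -3.55  2.61]
```

```bash
python3 -m creep '0 0 .92 0 0 .2 1; 0 0 .92 0 0 .2 1; 0 0 .92 0 0 .2 1; 0 0 .92 0 0 .2 1; 0 0 .92 0 0 .2 1; 0 0 0 .6 -.47 0 1; 0 0 0 .6 -.47 0 1; 0 0 0 .6 -.47 0 1; 0 0 0 .6 -.47 0 1; 0 0 0 .6 -.47 0 1; 0 0 0 .6 -.47 0 1; 0 0 0 .6 -.47 0 1'; python3 -m creep '0 0 0 .6 -.47 .2 1; 0 0 0 .6 -.47 .2 1; 0 0 0 .6 -.47 .2 1; 0 0 0 .6 -.47 .2 1; 0 0 0 .6 -.47 .2 1; 0 0 0 .6 -.47 .2 1; 0 0 0 .6 -.47 .2 1; 0 0 0 0 0 0 1; 0 0 0 0 0 0 1'; python3 go.py .5057 -.3688 .22 -4.1
```

```text
clock: 1.25
eef_pos: [0.333, -0.485, 0.3647]
orientation: [180.0, -0.0, -4.0]
force: [-0.5, -0.9, -0.8]
grip_width: 0.0854
grip_force: 0.0
clock: 2.0
eef_pos: [0.5104, -0.3644, 0.3077]
orientation: [-179.9, 0.0, -3.8]
force: [-1.1, -0.4, 0.6]
grip_width: 0.0854
grip_force: 0.0
pos [ 0.5104 -0.3644  0.3077] [-179.9    0.    -3.8] F [-1.1 -0.4  0.6] w 0.0854 gf 0.0 t 2.0
turn units xyz [-0.0225  0.0125  0.08  ] shift units in final yaw [-0.11  0.12  2.19] in current [-0.11  0.12  2.19]
```

Run:
```python
from h import *
s,c=shot('wrist'); P=cam(c,s); im=c['img']
q=np.array([[.5799,-.3553,.014],[.5776,-.3926,.014],[.431,-.382,.014],[.4342,-.3455,.014],[.5057,-.3688,.014]])
for u in proj(P,q): cv2.circle(im,tuple(int(v) for v in u.round()),3,(0,0,255),1)
print(proj(P,q).round(0).tolist())
cv2.imwrite('pics/w1.png',im)
```

```text
[[305.0, 126.0], [368.0, 126.0], [361.0, 347.0], [308.0, 346.0], [335.0, 245.0]]
```

View pics/w1.png

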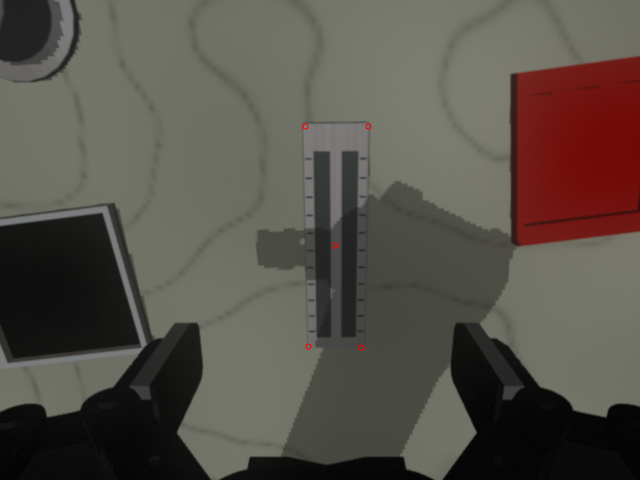

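The wrist view shows the gauge at (303–369, 122–347), matching the projected corners within about 1 mm. Now I'll descend.

```bash
python3 -m creep '0 0 .08 -.11 .12 .5 .6; 0 0 0 0 0 .6 .5; 0 0 0 0 0 .6 .5; 0 0 0 0 0 .6 .5; 0 0 0 0 0 .5 .5; 0 0 0 0 0 .2 .5; 0 0 0 0 0 0 .5; 0 0 0 0 0 0 .5' 40; python3 go.py .5057 -.3688 .177 -4.1
```

```text
clock: 2.72
eef_pos: [0.5036, -0.3719, 0.1892]
orientation: [180.0, 0.0, -4.4]
force: [0.7, -0.4, 1.0]
grip_width: 0.0639
grip_force: 0.0
pos [ 0.5036 -0.3719  0.1892] [180.    0.   -4.4] F [ 0.7 -0.4  1. ] w 0.0639 gf 0.0 t 2.7
turn units xyz [ 0.0075  0.     -0.0825] shift units in final yaw [ 0.05 -0.08  0.31] in current [ 0.05 -0.08  0.31]
```

```bash
python3 -m creep '0 0 0 .05 -.08 .15 .5; 0 0 0 0 0 .1 .5; 0 0 0 0 0 .05 .5; 0 0 0 0 0 0 .5; 0 0 0 0 0 0 -.3; 0 0 0 0 0 0 -.3; 0 0 0 0 0 0 -.3; 0 0 0 0 0 0 -.3; 0 0 0 0 0 0 -.3;0 0 0 0 0 0 -.3' 60;  python3 go.py .5057 -.3688 .177 -4.1
```

```text
clock: 3.55
eef_pos: [0.5065, -0.3685, 0.1776]
orientation: [179.9, -0.1, -4.4]
force: [-1.2, -0.1, 5.3]
grip_width: 0.0381
grip_force: 61.3
pos [ 0.5065 -0.3685  0.1776] [ 1.799e+02 -1.000e-01 -4.400e+00] F [-1.2 -0.1  5.3] w 0.0381 gf 61.3 t 3.5
turn units xyz [ 0.015 -0.015 -0.065] shift units in final yaw [-0.02  0.01  0.01] in current [-0.02  0.01  0.01]
```

```bash
python3 -m creep '0 0 0 0 0 -.3 -.3; 0 0 0 0 0 -.6 -.3; 0 0 0 0 0 -.6 -.3; 0 0 -.5 0 0 -.6 -.3; 0 0 -1 0 0 -.4 -.3; 0 0 -1 0 0 0 -.3; 0 0 -1 0 0 0 -.3; 0 0 -1 0 0 0 -.3; 0 0 -1 0 0 0 -.3; 0 0 -1 0 0 0 -.3; 0 0 -1 0 0 0 -.3; 0 0 -1 0 0 0 -.3'; python3 -m creep '0 0 -1 0 0 0 -.3; 0 0 -1 0 0 0 -.3; 0 0 -1 0 0 0 -.3; 0 0 -1 0 0 0 -.3; 0 0 -1 0 0 0 -.3; 0 0 -1 0 0 0 -.3; 0 0 -1 0 0 0 -.3; 0 0 -1 0 0 0 -.3; 0 0 -1 0 0 0 -.3; 0 0 -1 0 0 0 -.3; 0 0 -1 0 0 0 -.3; 0 0 -1 0 0 0 -.3'; python3 go.py .434 .130 .24 97.9
```

```text
clock: 4.55
eef_pos: [0.5055, -0.3675, 0.276]
orientation: [-179.9, 0.1, 29.8]
force: [-0.2, 0.6, -7.9]
grip_width: 0.0382
grip_force: 62.8
clock: 5.55
eef_pos: [0.5054, -0.3677, 0.276]
orientation: [-179.8, -0.0, 77.8]
force: [-0.0, 0.1, -8.1]
grip_width: 0.038
grip_force: 62.8
pos [ 0.5054 -0.3677  0.276 ] [-179.8   -0.    77.8] F [-0.   0.1 -8.1] w 0.038 gf 62.8 t 5.5
turn units xyz [-0.0375 -0.0175 -5.015 ] shift units in final yaw [12.57 -0.06  0.9 ] in current [11.79 -4.36  0.92]
```

```bash
python3 -m creep '0 0 -1 0 0 0 -.3; 0 0 -1 0 0 0 -.3; 0 0 -1 0 0 0 -.3; 0 0 -1 0 0 0 -.3; 0 0 -1 0 0 0 -.3; 0 0 0 .4 0 0 -.3; 0 0 0 .7 0 0 -.3; 0 0 0 .8 0 0 -.3; 0 0 0 .8 0 0 -.3; 0 0 0 .8 0 0 -.3; 0 0 0 .8 0 0 -.3; 0 0 0 .8 0 0 -.3'; python3 -m creep '0 0 0 .8 0 0 -.3; 0 0 0 .8 0 0 -.3; 0 0 0 .8 0 0 -.3; 0 0 0 .8 0 0 -.3; 0 0 0 .8 0 0 -.3; 0 0 0 .8 0 .1 -.3; 0 0 0 .8 0 .2 -.3; 0 0 0 .8 0 .2 -.3; 0 0 0 .6 0 .2 -.3; 0 0 0 .4 0 .2 -.3; 0 0 0 0 0 0 -.3; 0 0 0 0 0 0 -.3'; python3 go.py .434 .130 .21 97.9
```

```text
clock: 6.55
eef_pos: [0.4778, -0.1644, 0.2764]
orientation: [-179.9, -0.0, 97.6]
force: [0.7, 1.2, -7.7]
grip_width: 0.038
grip_force: 62.8
clock: 7.55
eef_pos: [0.4388, 0.1282, 0.2402]
orientation: [-179.9, 0.0, 97.8]
force: [-0.3, -0.5, -7.2]
grip_width: 0.0383
grip_force: 62.8
pos [0.4388 0.1282 0.2402] [-179.9    0.    97.8] F [-0.3 -0.5 -7.2] w 0.0383 gf 62.8 t 7.5
turn units xyz [-0.0325  0.01   -0.025 ] shift units in final yaw [ 0.06 -0.11  0.76] in current [ 0.06 -0.11  0.76]
```

```bash
python3 -m creep '0 0 0 .06 -.11 .3 -.3; 0 0 0 0 0 .45 -.3; 0 0 0 0 0 .35 -.3; 0 0 0 0 0 .2 -.3; 0 0 0 0 0 0 -.3; 0 0 0 0 0 0 -.3'; python3 go.py .434 .130 .182 97.9
```

```text
clock: 8.05
eef_pos: [0.4352, 0.1288, 0.1888]
orientation: [-180.0, 0.0, 97.6]
force: [0.1, 0.6, -7.6]
grip_width: 0.0385
grip_force: 62.8
pos [0.4352 0.1288 0.1888] [-180.     0.    97.6] F [ 0.1  0.6 -7.6] w 0.0385 gf 62.8 t 8.1
turn units xyz [-0.01    0.0075 -0.075 ] shift units in final yaw [ 0.03 -0.02  0.17] in current [ 0.03 -0.02  0.17]
```

```bash
python3 -m creep '0 0 0 .03 -.02 .08 -.3; 0 0 0 0 0 .06 -.3; 0 0 0 0 0 .02 -.3; 0 0 0 0 0 0 -.3; 0 0 0 0 0 0 -.3'; python3 go.py .434 .130 .182 97.9
```

```text
clock: 8.47
eef_pos: [0.4342, 0.1305, 0.1825]
orientation: [180.0, 0.0, 97.7]
force: [0.7, 0.1, -7.6]
grip_width: 0.0381
grip_force: 62.8
pos [0.4342 0.1305 0.1825] [180.    0.   97.7] F [ 0.7  0.1 -7.6] w 0.0381 gf 62.8 t 8.5
turn units xyz [ 0.005  0.    -0.06 ] shift units in final yaw [-0.01 -0.01  0.01] in current [-0.01 -0.01  0.01]
```

```bash
python3 -m creep '0 0 0 0 0 .02 -.3; 0 0 0 0 0 .02 -.3; 0 0 0 0 0 0 -.3; 0 0 0 0 0 0 .05; 0 0 0 0 0 0 .1; 0 0 0 0 0 0 .15; 0 0 0 0 0 0 .15;0 0 0 0 0 0 .15'; python3 go.py .434 .130 .182 97.9;  python3 -m creep '0 0 0 0 0 -.1 .15; 0 0 0 0 0 -.4 .15; 0 0 0 0 0 -.6 .15; 0 0 0 0 0 -.6 .5; 0 0 0 0 0 -.6 .5; 0 0 0 0 0 -.4 .5;0 0 0 0 0 0 .5;0 0 0 0 0 0 .5'; python3 go.py .5066 .3422 .28 67.4
```

```text
clock: 9.13
eef_pos: [0.4343, 0.1306, 0.1808]
orientation: [180.0, -0.0, 97.7]
force: [-0.3, 0.5, 0.4]
grip_width: 0.0489
grip_force: 0.0
pos [0.4343 0.1306 0.1808] [180.   -0.   97.7] F [-0.3  0.5  0.4] w 0.0489 gf 0.0 t 9.1
turn units xyz [ 0.0075 -0.0025 -0.0625] shift units in final yaw [-0.01 -0.01 -0.03] in current [-0.01 -0.01 -0.03]
clock: 9.8
eef_pos: [0.4343, 0.1304, 0.2895]
orientation: [179.9, 0.0, 97.6]
force: [0.5, -0.3, -1.3]
grip_width: 0.0639
grip_force: 0.0
pos [0.4343 0.1304 0.2895] [179.9   0.   97.6] F [ 0.5 -0.3 -1.3] w 0.0639 gf 0.0 t 9.8
turn units xyz [ 3.250e-02 -5.000e-03  7.555e+00] shift units in final yaw [ 5.58 -0.37  0.24] in current [5.01 2.49 0.24]
```

```bash
python3 -m creep '0 0 .94 0 0 0 .1; 0 0 .94 0 0 0 .1; 0 0 .94 0 0 0 .1; 0 0 .94 0 0 0 .1; 0 0 .94 0 0 0 .1; 0 0 .94 0 0 0 .1; 0 0 .94 0 0 0 .1; 0 0 .97 0 0 0 .1; 0 0 0 .5 0 0 .1; 0 0 0 .7 -.1 0 .1; 0 0 0 .8 -.1 0 .1; 0 0 0 .8 -.1 0 .1'; python3 -m creep '0 0 0 .8 -.07 0 .1; 0 0 0 .8 0 0 .1; 0 0 0 .7 0 0 .1; 0 0 0 .48 0 0 .1; 0 0 0 0 0 0 .1; 0 0 0 0 0 0 .1'; python3 go.py .5066 .3422 .22 67.4
python3 - <<'E'
from h import *
s,c=shot('wrist'); P=cam(c,s); im=c['img']
q=np.array([[.5167,.3664,.022],[.4965,.318,.022]])
for u in proj(P,q): cv2.circle(im,tuple(int(v) for v in u.round()),5,(0,0,255),1)
print(proj(P,q).round(0).tolist())
cv2.imwrite('pics/w2.png',im)
E
```

```text
clock: 10.8
eef_pos: [0.4659, 0.2391, 0.2873]
orientation: [-179.9, 0.1, 67.4]
force: [0.6, -0.5, 0.9]
grip_width: 0.0472
grip_force: 0.0
clock: 11.3
eef_pos: [0.5054, 0.3431, 0.2867]
orientation: [-179.9, 0.1, 67.6]
force: [-0.1, -1.1, 0.2]
grip_width: 0.0471
grip_force: 0.0
pos [0.5054 0.3431 0.2867] [-1.799e+02  1.000e-01  6.760e+01] F [-0.1 -1.1  0.2] w 0.0471 gf 0.0 t 11.3
turn units xyz [-0.0275  0.03    0.04  ] shift units in final yaw [-0.01  0.04  1.67] in current [-0.    0.04  1.67]
[[328.0, 207.0], [328.0, 294.0]]
```

View pics/w2.png

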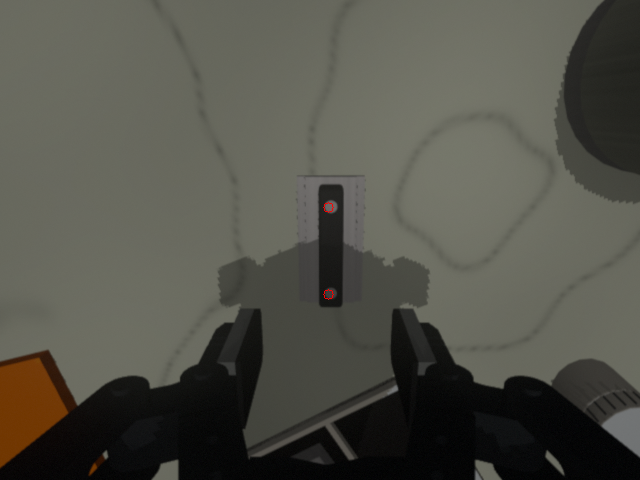

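The wrist view shows the scraper screws at (330,207) and (331,294), within 2 px of prediction. Descending to grip the bar.

```bash
python3 -m creep '0 0 .04 0 .06 .5 .1; 0 0 0 0 0 .6 .1; 0 0 0 0 0 .6 .1; 0 0 0 0 0 .5 .1; 0 0 0 0 0 .25 .1; 0 0 0 0 0 .1 .1; 0 0 0 0 0 0 .1; 0 0 0 0 0 0 .1' 40; python3 go.py .5066 .3422 .183 67.4
```

```text
clock: 12.02
eef_pos: [0.5085, 0.3413, 0.1875]
orientation: [180.0, -0.0, 67.3]
force: [0.6, 0.5, 0.2]
grip_width: 0.0467
grip_force: 0.0
pos [0.5085 0.3413 0.1875] [180.   -0.   67.3] F [0.6 0.5 0.2] w 0.0467 gf 0.0 t 12.0
turn units xyz [ 0.0075 -0.01   -0.0325] shift units in final yaw [ 0.   -0.05  0.11] in current [ 0.   -0.05  0.11]
```

```bash
python3 -m creep '0 0 0 0 0 .1 .1; 0 0 0 0 0 0 -.3; 0 0 0 0 0 0 -.6; 0 0 0 0 0 0 -.9; 0 0 0 0 0 0 -.9; 0 0 0 0 0 0 -.9; 0 0 0 0 0 0 -.9; 0 0 0 0 0 0 -.9; 0 0 0 0 0 0 -.9'; python3 go.py .5066 .3422 .183 67.4; python3 -m creep '0 0 0 0 0 -.2 -.9; 0 0 0 0 0 -.5 -.9; 0 0 0 0 0 -.5 -.9; 0 0 0 0 0 -.5 -.9; 0 0 0 0 0 -.5 -.9; 0 0 -.9 0 0 0 -.9; 0 0 -.9 0 0 0 -.9; 0 0 -.9 0 0 0 -.9; 0 0 -.9 0 0 0 -.9; 0 0 0 0 0 0 -.9'; python3 go.py .5075 .1028 .25 97.9
```

```text
clock: 12.77
eef_pos: [0.5084, 0.3416, 0.1834]
orientation: [180.0, -0.0, 67.3]
force: [-1.0, 0.1, 6.5]
grip_width: 0.0129
grip_force: 40.3
pos [0.5084 0.3416 0.1834] [180.   -0.   67.3] F [-1.   0.1  6.5] w 0.0129 gf 40.3 t 12.8
turn units xyz [ 0.01   -0.01   -0.0275] shift units in final yaw [-0.   -0.05  0.01] in current [-0.   -0.05  0.01]
clock: 13.6
eef_pos: [0.5081, 0.3411, 0.2707]
orientation: [-180.0, 0.0, 81.8]
force: [-0.6, 0.0, -1.3]
grip_width: 0.0131
grip_force: 39.5
pos [0.5081 0.3411 0.2707] [-180.     0.    81.8] F [-0.6  0.  -1.3] w 0.0131 gf 39.5 t 13.6
turn units xyz [-0.0075  0.005  -4.015 ] shift units in final yaw [-5.9  -0.83  0.52] in current [-5.9   0.83  0.52]
```

```bash
python3 -m creep '0 0 -1 0 0 0 -.9; 0 0 -1 0 0 0 -.9; 0 0 -1 0 0 0 -.9; 0 0 -1 0 0 0 -.9; 0 0 0 -.4 -.05 0 -.9; 0 0 0 -.7 -.1 0 -.9; 0 0 0 -.8 -.1 0 -.9; 0 0 0 -.8 -.1 0 -.9; 0 0 0 -.8 -.15 .1 -.9; 0 0 0 -.8 -.15 .2 -.9; 0 0 0 -.8 -.1 .2 -.9; 0 0 0 -.8 -.1 0 -.9'; python3 -m creep '0 0 0 0 0 0 -.9; 0 0 0 0 0 0 -.9'; python3 go.py .5075 .1028 .187 97.9
```

```text
clock: 14.6
eef_pos: [0.5052, 0.1011, 0.2496]
orientation: [-179.9, 0.0, 97.6]
force: [0.7, -0.9, -2.1]
grip_width: 0.0126
grip_force: 39.4
clock: 14.77
eef_pos: [0.5062, 0.1004, 0.2506]
orientation: [-180.0, 0.1, 97.3]
force: [0.4, 0.5, -1.6]
grip_width: 0.013
grip_force: 39.5
pos [0.5062 0.1004 0.2506] [-1.80e+02  1.00e-01  9.73e+01] F [ 0.4  0.5 -1.6] w 0.013 gf 39.5 t 14.8
turn units xyz [-0.0125  0.015  -0.145 ] shift units in final yaw [0.05 0.04 1.59] in current [0.06 0.04 1.59]
```

```bash
python3 -m creep '0 0 -.14 .05 .04 .4 -.9; 0 0 0 0 0 .5 -.9; 0 0 0 0 0 .4 -.9; 0 0 0 0 0 .18 -.9; 0 0 0 0 0 0 -.9; 0 0 0 0 0 0 -.9;0 0 0 0 0 .05 -.9; 0 0 0 0 0 .03 -.9; 0 0 0 0 0 0 -.9; 0 0 0 0 0 0 -.9'; python3 go.py .5075 .1028 .187 97.9
```

```text
clock: 15.6
eef_pos: [0.5076, 0.1051, 0.1887]
orientation: [180.0, 0.0, 98.2]
force: [-0.2, -0.4, -1.2]
grip_width: 0.0129
grip_force: 39.4
pos [0.5076 0.1051 0.1887] [180.    0.   98.2] F [-0.2 -0.4 -1.2] w 0.0129 gf 39.4 t 15.6
turn units xyz [0.0125 0.     0.085 ] shift units in final yaw [-0.06 -0.01  0.04] in current [-0.06 -0.01  0.04]
```

```bash
python3 -m creep '0 0 0 -.04 0 .04 -.9; 0 0 0 0 0 .03 -.9; 0 0 0 0 0 0 -.9; 0 0 0 0 0 0 -.6; 0 0 0 0 0 0 -.3; 0 0 0 0 0 0 -.1; 0 0 0 0 0 0 -.1;0 0 0 0 0 0 -.1'; python3 go.py .5075 .1028 .187 97.9;  python3 -m creep '0 0 0 0 0 -.1 -.1; 0 0 0 0 0 -.4 -.1; 0 0 0 0 0 -.6 -.1; 0 0 0 0 0 -.6 .6; 0 0 0 0 0 -.6 .6; 0 0 0 0 0 -.5 .6;0 0 0 0 0 0 .6;0 0 0 0 0 0 .6'; python3 go.py .6269 .178 .27 98
```

```text
clock: 16.27
eef_pos: [0.5077, 0.1034, 0.1853]
orientation: [-180.0, 0.0, 98.2]
force: [0.3, -0.5, -0.2]
grip_width: 0.0382
grip_force: 0.0
pos [0.5077 0.1034 0.1853] [-180.     0.    98.2] F [ 0.3 -0.5 -0.2] w 0.0382 gf 0.0 t 16.3
turn units xyz [-0.0025  0.      0.085 ] shift units in final yaw [-0.01 -0.01 -0.04] in current [-0.01 -0.01 -0.04]
clock: 16.93
eef_pos: [0.5079, 0.1035, 0.2986]
orientation: [179.9, 0.0, 98.2]
force: [0.4, -0.1, -0.2]
grip_width: 0.0688
grip_force: 0.0
pos [0.5079 0.1035 0.2986] [179.9   0.   98.2] F [ 0.4 -0.1 -0.2] w 0.0688 gf 0.0 t 16.9
turn units xyz [0.035  0.005  0.0575] shift units in final yaw [1.43 3.2  0.71] in current [1.42 3.21 0.72]
```

```bash
python3 -m creep '0 0 0 .25 .5 0 .9; 0 0 0 .3 .7 0 .9; 0 0 0 .3 .7 0 .9; 0 0 0 .3 .7 0 .9; 0 0 0 .28 .6 .3 .9; 0 0 0 0 0 .4 .9; 0 0 0 0 0 0 .9; 0 0 0 0 0 0 .9' 25; python3 go.py .6269 .178 .19 98
python3 - <<'E'
from h import *
s,c=shot('wrist'); P=cam(c,s); im=c['img']
q=np.array([[.6269,.178,.052],[.6667,-.0147,.095]])
for u in proj(P,q): cv2.circle(im,tuple(int(v) for v in u.round()),5,(0,0,255),1)
print(proj(P,q).round(0).tolist())
cv2.imwrite('pics/w3.png',im)
E
```

```text
clock: 17.6
eef_pos: [0.6252, 0.1783, 0.2672]
orientation: [-179.7, 0.0, 98.3]
force: [-1.0, 0.2, -0.5]
grip_width: 0.0811
grip_force: 0.0
pos [0.6252 0.1783 0.2672] [-179.7    0.    98.3] F [-1.   0.2 -0.5] w 0.0811 gf 0.0 t 17.6
turn units xyz [-0.0675  0.01    0.0725] shift units in final yaw [-0.01  0.04  1.93] in current [-0.01  0.05  1.93]
[[330.0, 285.0], [352.0, 680.0]]
```

View pics/w3.png

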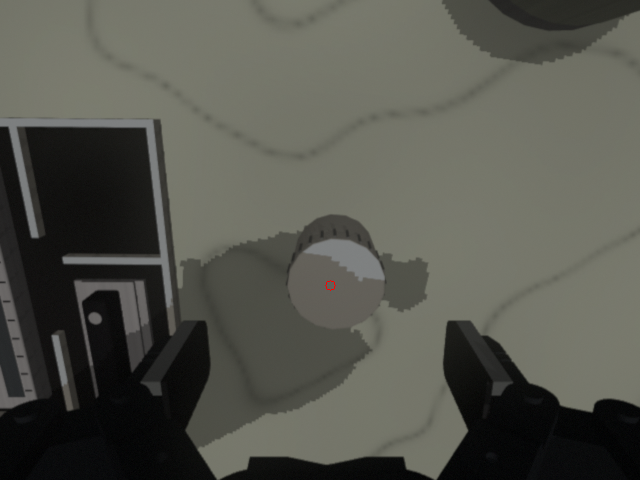

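The jar lid spans 287–385 horizontally, so its centre is (336,283), about 2.5 mm further along tool +y. The scraper is visible inside its bay. Picking the jar.

```bash
python3 -m creep '0 0 0 0 .1 .4 .9; 0 0 0 0 0 .5 .9; 0 0 0 0 0 .5 .9; 0 0 0 0 0 .4 .9; 0 0 0 0 0 .2 .9; 0 0 0 0 0 0 .9;0 0 0 0 0 0 .4; 0 0 0 0 0 0 .1; 0 0 0 0 0 0 0; 0 0 0 0 0 0 -.1; 0 0 0 0 0 0 -.1; 0 0 0 0 0 0 -.1' 25; python3 go.py .6269 .178 .187 98
```

```text
clock: 18.65
eef_pos: [0.6305, 0.1793, 0.191]
orientation: [179.9, 0.0, 98.2]
force: [-1.9, -1.0, 6.5]
grip_width: 0.0453
grip_force: 25.2
pos [0.6305 0.1793 0.191 ] [179.9   0.   98.2] F [-1.9 -1.   6.5] w 0.0453 gf 25.2 t 18.6
turn units xyz [0.0275 0.     0.06  ] shift units in final yaw [-0.02 -0.09  0.1 ] in current [-0.02 -0.09  0.1 ]
```

```bash
python3 -m creep '0 0 0 0 0 -.2 -.1; 0 0 0 0 0 -.4 -.1; 0 0 0 0 0 -.5 -.1; 0 0 0 0 0 -.3 -.1; 0 0 0 0 -.3 0 -.1; 0 0 0 0 -.5 0 -.1; 0 0 0 .1 -.6 0 -.1; 0 0 0 .1 -.6 0 -.1; 0 0 0 .1 -.6 0 -.1; 0 0 0 .1 -.4 0 -.1; 0 0 0 0 -.3 0 -.1; 0 0 0 0 0 0 -.1'; python3 -m creep '0 0 0 0 0 0 -.1'; python3 go.py .495 .193 .197 97.9
```

```text
clock: 19.65
eef_pos: [0.4949, 0.1761, 0.2459]
orientation: [-179.9, 0.1, 98.4]
force: [-0.3, -0.3, -1.5]
grip_width: 0.0449
grip_force: 25.9
clock: 19.73
eef_pos: [0.4972, 0.176, 0.2461]
orientation: [179.9, 0.0, 98.3]
force: [0.1, 0.5, -1.3]
grip_width: 0.0452
grip_force: 25.9
pos [0.4972 0.176  0.2461] [179.9   0.   98.3] F [ 0.1  0.5 -1.3] w 0.0452 gf 25.9 t 19.7
turn units xyz [0.015  0.005  0.0925] shift units in final yaw [0.43 0.   1.23] in current [0.43 0.01 1.23]
```

```bash
python3 -m creep '0 0 0 .25 0 0 -.1; 0 0 0 .18 0 .3 -.1; 0 0 0 0 0 .4 -.1; 0 0 0 0 0 .3 -.1; 0 0 0 0 0 .17 -.1; 0 0 0 0 0 0 -.1;0 0 0 0 0 0 -.1;0 0 0 0 0 0 -.1'; python3 go.py .495 .193 .195 97.9
```

```text
clock: 20.4
eef_pos: [0.495, 0.1932, 0.1991]
orientation: [180.0, -0.0, 98.2]
force: [0.6, 0.1, -0.2]
grip_width: 0.0451
grip_force: 25.9
pos [0.495  0.1932 0.1991] [180.   -0.   98.2] F [ 0.6  0.1 -0.2] w 0.0451 gf 25.9 t 20.4
turn units xyz [ 0.0075 -0.0025  0.0825] shift units in final yaw [-0.  -0.   0.1] in current [-0.  -0.   0.1]
```

```bash
python3 -m creep '0 0 0 0 0 .05 -.1; 0 0 0 0 0 .05 -.1; 0 0 0 0 0 .02 -.1; 0 0 0 0 0 0 -.1; 0 0 0 0 0 0 .2; 0 0 0 0 0 0 .4; 0 0 0 0 0 0 .45; 0 0 0 0 0 0 .45;0 0 0 0 0 0 .45'; python3 go.py .495 .193 .195 97.9;  python3 -m creep '0 0 0 0 0 -.2 .45; 0 0 0 0 0 -.5 .45; 0 0 0 0 0 -.6 .45; 0 0 0 0 0 -.7 .6; 0 0 0 0 0 -.7 .9; 0 0 0 0 0 -.5 .9;0 0 .5 0 0 0 .9;0 0 .5 0 0 0 .9'; python3 go.py .6667 -.0147 .305 93.7
```

```text
clock: 21.15
eef_pos: [0.4947, 0.193, 0.1938]
orientation: [-180.0, 0.0, 98.2]
force: [-0.2, 1.0, -0.7]
grip_width: 0.0621
grip_force: 0.0
pos [0.4947 0.193  0.1938] [-180.     0.    98.2] F [-0.2  1.  -0.7] w 0.0621 gf 0.0 t 21.1
turn units xyz [-0.      0.      0.0875] shift units in final yaw [-0.    0.01 -0.03] in current [-0.    0.01 -0.03]
clock: 21.82
eef_pos: [0.495, 0.1932, 0.3241]
orientation: [179.8, -0.0, 94.2]
force: [0.1, -0.3, 0.1]
grip_width: 0.0812
grip_force: 0.0
pos [0.495  0.1932 0.3241] [179.8  -0.   94.2] F [ 0.1 -0.3  0.1] w 0.0812 gf 0.0 t 21.8
turn units xyz [ 0.0475 -0.01    0.115 ] shift units in final yaw [-5.46  3.95  0.48] in current [-5.5   3.9   0.49]
```

```bash
python3 -m creep '0 0 .1 -.4 .3 0 1; 0 0 0 -.6 .45 0 1; 0 0 0 -.6 .45 0 1; 0 0 0 -.6 .45 0 1; 0 0 0 -.6 .45 0 1; 0 0 0 -.6 .45 0 1; 0 0 0 -.6 .45 0 1; 0 0 0 -.6 .45 .1 1; 0 0 0 -.5 .35 .2 1; 0 0 0 -.36 .15 .2 1; 0 0 0 0 0 0 1; 0 0 0 0 0 0 1' 35; python3 go.py .6667 -.0147 .22 93.7
python3 - <<'E'
from h import *
s,c=shot('wrist'); P=cam(c,s); im=c['img']
q=np.array([[.6667,-.0147,.095]])
for u in proj(P,q): cv2.circle(im,tuple(int(v) for v in u.round()),5,(0,0,255),1)
print(proj(P,q).round(0).tolist())
cv2.imwrite('pics/w4.png',im)
E
```

```text
clock: 22.82
eef_pos: [0.6666, -0.0147, 0.301]
orientation: [-179.9, -0.0, 93.8]
force: [-0.8, 0.6, 0.5]
grip_width: 0.0854
grip_force: 0.0
pos [ 0.6666 -0.0147  0.301 ] [-179.9   -0.    93.8] F [-0.8  0.6  0.5] w 0.0854 gf 0.0 t 22.8
turn units xyz [-0.03 -0.01  0.02] shift units in final yaw [0.   0.   2.03] in current [-0.    0.01  2.03]
[[325.0, 293.0]]
```

View pics/w4.png

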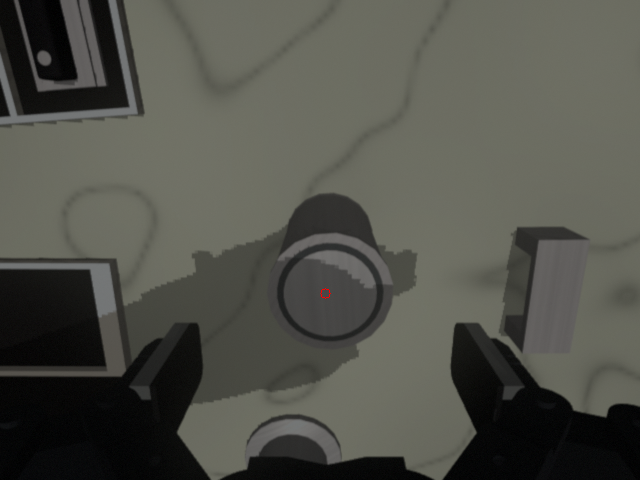

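The tin lid spans 271–392 horizontally, so its centre is (331,290), about 2.5 mm further along tool +y. It's a plain bright lid with a steel body, the only such tin in reach. The applicator at (545,290) stays clear. Picking the tin.

```bash
python3 -m creep '0 0 0 0 .06 .4 1; 0 0 0 0 0 .5 1; 0 0 0 0 0 .5 1; 0 0 0 0 0 .4 1; 0 0 0 0 0 .3 1; 0 0 0 0 0 .1 1;0 0 0 0 0 0 .6; 0 0 0 0 0 0 .4; 0 0 0 0 0 0 .3; 0 0 0 0 0 0 .1; 0 0 0 0 0 0 .1; 0 0 0 0 0 0 .1' 35; python3 go.py .6667 -.0147 .215 93.7
```

```text
clock: 23.87
eef_pos: [0.6697, -0.0138, 0.2153]
orientation: [179.9, 0.0, 93.8]
force: [-3.0, 0.4, 6.4]
grip_width: 0.0531
grip_force: 35.7
pos [ 0.6697 -0.0138  0.2153] [179.9   0.   93.8] F [-3.   0.4  6.4] w 0.0531 gf 35.7 t 23.9
turn units xyz [0.02   0.0025 0.0375] shift units in final yaw [-0.02 -0.08  0.01] in current [-0.02 -0.08  0.01]
```

```bash
python3 -m creep '0 0 0 0 0 -.2 .1; 0 0 0 0 0 -.4 .1; 0 0 0 0 0 -.5 .1; 0 0 0 0 0 -.4 .1; 0 0 0 -.1 -.4 0 .1; 0 0 0 -.2 -.6 0 .1; 0 0 0 -.2 -.7 0 .1; 0 0 0 -.2 -.7 0 .1; 0 0 0 -.2 -.7 0 .1; 0 0 0 -.2 -.7 0 .1; 0 0 0 -.2 -.6 0 .1; 0 0 0 -.1 -.4 0 .1'; python3 -m creep '0 0 0 -.05 -.1 0 .1;0 0 0 0 0 0 .1'; python3 go.py .4762 -.0849 .220 93.7
```

```text
clock: 24.87
eef_pos: [0.4793, -0.0841, 0.2741]
orientation: [-179.9, 0.1, 93.8]
force: [0.6, 0.9, -2.2]
grip_width: 0.0532
grip_force: 36.2
clock: 25.03
eef_pos: [0.4772, -0.0859, 0.2744]
orientation: [180.0, 0.1, 93.8]
force: [0.1, 0.3, -2.5]
grip_width: 0.0536
grip_force: 36.2
pos [ 0.4772 -0.0859  0.2744] [1.80e+02 1.00e-01 9.38e+01] F [ 0.1  0.3 -2.5] w 0.0536 gf 36.2 t 25.0
turn units xyz [0.005  0.0175 0.0175] shift units in final yaw [ 0.03 -0.02  1.36] in current [ 0.03 -0.02  1.36]
```

```bash
python3 -m creep '0 0 0 .03 -.02 .3 .1; 0 0 0 0 0 .45 .1; 0 0 0 0 0 .35 .1; 0 0 0 0 0 .15 .1; 0 0 0 0 0 .05 .1; 0 0 0 0 0 0 .1;0 0 0 0 0 0 .1'; python3 go.py .4762 -.0849 .2193 93.7
```

```text
clock: 25.62
eef_pos: [0.4777, -0.0836, 0.2224]
orientation: [179.9, -0.0, 93.9]
force: [-0.6, 0.3, -2.0]
grip_width: 0.0534
grip_force: 36.2
pos [ 0.4777 -0.0836  0.2224] [179.9  -0.   93.9] F [-0.6  0.3 -2. ] w 0.0534 gf 36.2 t 25.6
turn units xyz [ 0.015  -0.0025  0.045 ] shift units in final yaw [-0.03 -0.04  0.08] in current [-0.03 -0.04  0.08]
```

```bash
python3 -m creep '0 0 0 -.03 -.04 .05 .1; 0 0 0 0 0 .03 .1; 0 0 0 0 0 .02 .1; 0 0 0 0 0 0 .1; 0 0 0 0 0 0 .4; 0 0 0 0 0 0 .6; 0 0 0 0 0 0 .65; 0 0 0 0 0 0 .65;0 0 0 0 0 0 .65'; python3 go.py .4762 -.0849 .2193 93.7;  python3 -m creep '0 0 0 0 0 -.2 .65; 0 0 0 0 0 -.5 .65; 0 0 0 0 0 -.6 .65; 0 0 0 0 0 -.7 .7; 0 0 0 0 0 -.5 .9; 0 0 0 0 0 0 .9;0 0 0 0 0 0 .9'; python3 go.py .6505 -.1918 .305 93.7
```

```text
clock: 26.37
eef_pos: [0.4755, -0.0853, 0.2179]
orientation: [180.0, -0.0, 93.8]
force: [-0.4, -0.8, -0.9]
grip_width: 0.0705
grip_force: 0.0
pos [ 0.4755 -0.0853  0.2179] [180.   -0.   93.8] F [-0.4 -0.8 -0.9] w 0.0705 gf 0.0 t 26.4
turn units xyz [ 0.0025 -0.      0.0375] shift units in final yaw [ 0.01  0.02 -0.04] in current [ 0.01  0.02 -0.04]
clock: 26.95
eef_pos: [0.4757, -0.0853, 0.3192]
orientation: [179.9, 0.1, 93.8]
force: [0.6, -0.3, -1.7]
grip_width: 0.0811
grip_force: 0.0
pos [ 0.4757 -0.0853  0.3192] [1.799e+02 1.000e-01 9.380e+01] F [ 0.6 -0.3 -1.7] w 0.0811 gf 0.0 t 26.9
turn units xyz [0.035  0.0175 0.0325] shift units in final yaw [-2.94  4.19  0.36] in current [-2.95  4.18  0.37]
```

```bash
python3 -m creep '0 0 0 -.3 .4 0 1; 0 0 0 -.4 .6 0 1; 0 0 0 -.4 .6 0 1; 0 0 0 -.4 .6 0 1; 0 0 0 -.4 .6 0 1; 0 0 0 -.4 .6 0 1; 0 0 0 -.34 .5 .15 1; 0 0 0 -.3 .29 .2 1; 0 0 0 0 0 0 1; 0 0 0 0 0 0 1' 35; python3 go.py .6505 -.1918 .20 93.7
python3 - <<'E'
from h import *
s,c=shot('wrist'); P=cam(c,s); im=c['img']
q=np.array([[.6505,-.1918,.074]])
for u in proj(P,q): cv2.circle(im,tuple(int(v) for v in u.round()),8,(0,0,255),1)
print(proj(P,q).round(0).tolist())
cv2.imwrite('pics/w5.png',im)
E
```

```text
clock: 27.78
eef_pos: [0.6502, -0.1915, 0.3014]
orientation: [-179.8, -0.1, 93.8]
force: [-0.4, 0.8, -0.3]
grip_width: 0.0853
grip_force: 0.0
pos [ 0.6502 -0.1915  0.3014] [-1.798e+02 -1.000e-01  9.380e+01] F [-0.4  0.8 -0.3] w 0.0853 gf 0.0 t 27.8
turn units xyz [-0.05   -0.0225  0.03  ] shift units in final yaw [-0.01  0.01  2.53] in current [-0.01  0.02  2.53]
[[326.0, 276.0]]
```

View pics/w5.png

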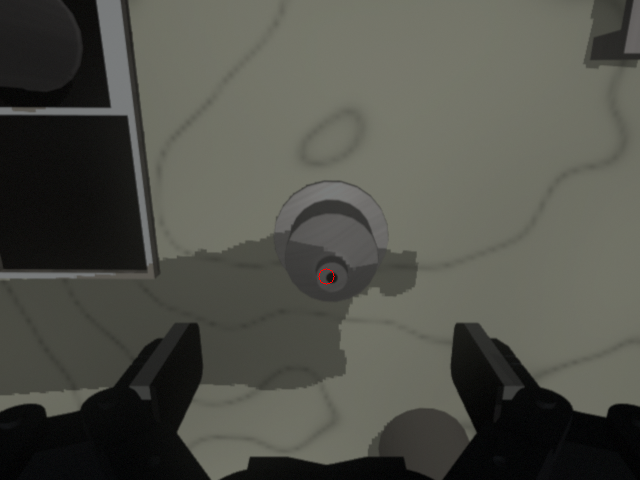

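The cup's nozzle is at (331,277), about 2.3 mm further along tool +y. A grey shape at (420,445) may be the wash bottle, so I'll check its distance before descending.

Run:
```python
from h import *
PT=cam(cams.camera('top'));PS=cam(cams.camera('side'))
print(tri([PT,PS],[(443,146),(305,116)]), plane(PS,[(307,162)],.0), plane(PT,[(432,180)],0))
```

```text
(array([ 0.7317959 , -0.35129955,  0.1631486 ]), [0.0013495006017491202, 0.0013495006017491633]) [[ 0.73143886 -0.35373119  0.        ]] [[ 0.70956918 -0.35946689  0.        ]]
```

The bottle is 0.18 m away, so it's clear.

```bash
python3 -m creep '0 0 0 0 .06 .5 1; 0 0 0 0 0 .6 1; 0 0 0 0 0 .6 1; 0 0 0 0 0 .5 1; 0 0 0 0 0 .4 1; 0 0 0 0 0 .2 1;0 0 0 0 0 0 1; 0 0 0 0 0 0 .4; 0 0 0 0 0 0 .2; 0 0 0 0 0 0 .1; 0 0 0 0 0 0 .1; 0 0 0 0 0 0 .1' 35; python3 go.py .6505 -.1918 .187 93.7
```

```text
clock: 28.93
eef_pos: [0.6535, -0.1912, 0.1936]
orientation: [179.9, 0.0, 93.8]
force: [-1.2, 0.9, 5.2]
grip_width: 0.0507
grip_force: 37.7
pos [ 0.6535 -0.1912  0.1936] [179.9   0.   93.8] F [-1.2  0.9  5.2] w 0.0507 gf 37.7 t 28.9
turn units xyz [0.0325 0.0125 0.035 ] shift units in final yaw [-0.01 -0.08  0.16] in current [-0.01 -0.08  0.16]
```

```bash
python3 -m creep '0 0 0 0 0 -.2 .1; 0 0 0 0 0 -.4 .1; 0 0 0 0 0 -.5 .1; 0 0 0 0 0 -.4 .1; 0 0 0 0 -.3 0 .1; 0 0 0 .1 -.6 0 .1; 0 0 0 .1 -.6 0 .1; 0 0 0 .1 -.7 0 .1; 0 0 0 .1 -.7 0 .1; 0 0 0 .1 -.6 0 .1; 0 0 0 .1 -.5 0 .1; 0 0 0 .05 -.3 0 .1'; python3 -m creep '0 0 0 0 0 0 .1;0 0 0 0 0 0 .1'; python3 go.py .4821 -.1757 .2 93.7
```

```text
clock: 29.93
eef_pos: [0.4774, -0.1766, 0.253]
orientation: [-179.9, 0.1, 93.8]
force: [0.8, -0.6, -1.1]
grip_width: 0.0501
grip_force: 37.0
clock: 30.1
eef_pos: [0.4797, -0.177, 0.2532]
orientation: [179.9, 0.1, 93.8]
force: [-0.5, -0.2, -1.0]
grip_width: 0.0498
grip_force: 37.1
pos [ 0.4797 -0.177   0.2532] [1.799e+02 1.000e-01 9.380e+01] F [-0.5 -0.2 -1. ] w 0.0498 gf 37.1 t 30.1
turn units xyz [0.02   0.02   0.0325] shift units in final yaw [0.03 0.06 1.33] in current [0.03 0.06 1.33]
```

The grip width is creeping down slightly (50.7→49.8 mm), so I'll set the cup down promptly and check it with a picture.

```bash
python3 -m creep '0 0 0 .03 .06 .4 .1; 0 0 0 0 0 .45 .1; 0 0 0 0 0 .3 .1; 0 0 0 0 0 .1 .1; 0 0 0 0 0 0 .1'; python3 go.py .4821 -.1757 .1976 93.7
python3 - <<'E'
from h import *
s,c=shot('side'); cv2.imwrite('pics/s2.png',cv2.resize(c['img'][150:350,220:420],None,fx=3,fy=3,interpolation=cv2.INTER_CUBIC))
E
```

```text
clock: 30.52
eef_pos: [0.4822, -0.1751, 0.201]
orientation: [-179.9, -0.1, 93.9]
force: [-0.2, 0.1, -0.5]
grip_width: 0.0505
grip_force: 37.0
pos [ 0.4822 -0.1751  0.201 ] [-1.799e+02 -1.000e-01  9.390e+01] F [-0.2  0.1 -0.5] w 0.0505 gf 37.0 t 30.5
turn units xyz [-0.02  -0.015  0.045] shift units in final yaw [-0.01 -0.    0.09] in current [-0.01 -0.    0.09]
```

View pics/s2.png

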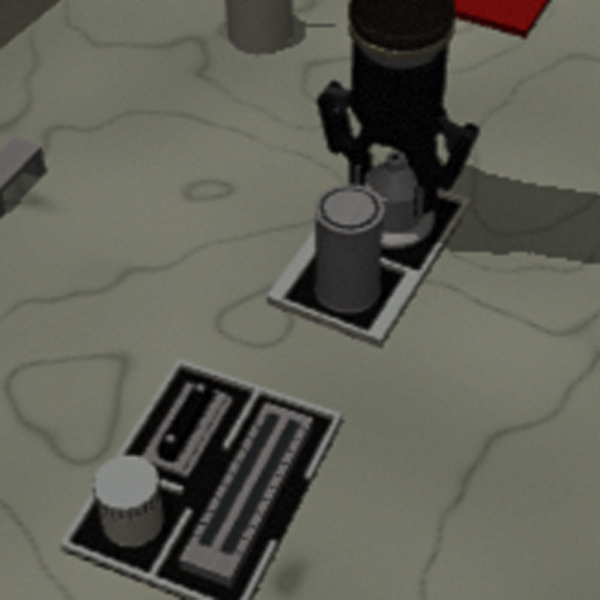

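In the crop the gauge, scraper, jar and tin all lie in their bays. The cup hangs upright over the larger bay at (400,200). Lowering it and letting go.

```bash
python3 -m creep '0 0 0 0 0 .05 .1; 0 0 0 0 0 .04 .1; 0 0 0 0 0 .02 .1; 0 0 0 0 0 0 .1; 0 0 0 0 0 0 .3; 0 0 0 0 0 0 .5; 0 0 0 0 0 0 .7; 0 0 0 0 0 0 .7;0 0 0 0 0 0 .7'; python3 go.py .4821 -.1757 .1976 93.7;  python3 -m creep '0 0 0 0 0 -.2 .7; 0 0 0 0 0 -.5 .7; 0 0 0 0 0 -.6 .7; 0 0 0 0 0 -.6 .7; 0 0 0 0 0 -.6 .7; 0 0 0 -.6 0 -.5 .7; 0 0 0 -.8 0 0 .7; 0 0 0 -.8 0 0 .7; 0 0 0 -.8 0 0 .7; 0 0 0 -.8 0 0 .7; 0 0 0 -.6 0 0 .7;0 0 0 0 0 0 .7'
python3 - <<'E'
from h import *
s,c=shot('top'); cv2.imwrite('pics/t2.png',cv2.resize(c['img'][235:315,180:400],None,fx=3.5,fy=3.5,interpolation=cv2.INTER_CUBIC))
print(s['eef_pos'])
PT=cam(c)
t3=([.4687,.1348,0],7.9);t2=([.4795,-.1358,0],3.7)
for n,(o,w),l in(('gauge',t3,(-.035,0,.018)),('scraper',t3,(.034,-.037,.026)),('jar',t3,(.034,.054,.056)),('cup',t2,(0,-.04,.078)),('tin',t2,(0,.051,.099))):
    X=R.from_euler('z',w,degrees=True).apply(l)+o
    print(n,((proj(PT,X)[0]-[180,235]+.357)*3.5).round(0))
E
```

```text
clock: 31.32
eef_pos: [0.482, -0.1754, 0.1976]
orientation: [180.0, 0.0, 93.8]
force: [-0.8, 0.4, -0.7]
grip_width: 0.0727
grip_force: 0.0
pos [ 0.482  -0.1754  0.1976] [180.    0.   93.8] F [-0.8  0.4 -0.7] w 0.0727 gf 0.0 t 31.3
turn units xyz [0.0025 0.0025 0.0375] shift units in final yaw [-0.01  0.    0.  ] in current [-0.01  0.    0.  ]
clock: 32.32
eef_pos: [0.4924, -0.357, 0.3176]
orientation: [-180.0, 0.1, 93.5]
force: [-1.0, 0.1, 0.7]
grip_width: 0.0726
grip_force: 0.0
[ 0.49237715 -0.35696551  0.31759434]
gauge [177. 190.]
scraper [219.  81.]
jar [75. 92.]
cup [636. 107.]
tin [495. 111.]
```

View pics/t2.png

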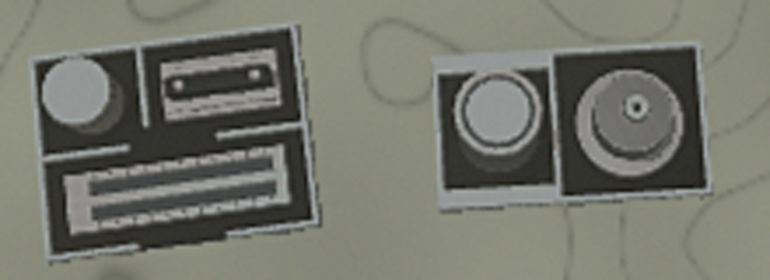

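All five items sit within about 1 mm of where they should appear: jar (76,91), scraper (220,80), gauge (178,190), tin (497,110) and cup (636,107). The arm is clear of everything.

```bash
python3 -m creep '0 0 0 0 0 0 .7; 0 0 0 0 0 0 .7' && python3 -c "
from station import ctrl
print(ctrl.hand_in())"
```

```text
clock: 32.53
eef_pos: [0.4939, -0.3496, 0.3178]
orientation: [180.0, -0.0, 93.9]
force: [-0.5, 0.2, 0.8]
grip_width: 0.0727
grip_force: 0.0
the job is handed in; nothing more can be done
None
```

Both kits are made up and the job was handed in at about 33 s: the last top view shows all five items within about 1 mm of their bay centres, and the bystanders were not touched; hand-in gave no verdict.

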